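# Reload softgel sample jars in reverse order

## Task

Move the four capsule sample jars from the steel carrier into the wells of the grey inspection rack in reverse order, counting from the blue end of each: the jar that starts nearest the carrier's blue end goes into the well farthest from the rack's blue end, the next one into the next well, and so on until the jar that starts farthest from the carrier's blue end stands in the well nearest the rack's blue end. Keep the jars upright and set each one down gently, standing on the floor of its well, one jar to a well, and let go of them.

Things in the scene. Friction and masses are not known exactly. Their poses are not given: they have to be found in the camera images.
- jar_red: Loose round amber glass sample jar with a red screw cap, 38 mm diameter, 76 mm tall in all (the cap is the top 20 mm, 37 mm diameter), about 90 g. Starts upright on the red puck. Origin: centre of its underside; z up along the jar; it is round, so its yaw means nothing.
- jar_yellow: Loose round amber glass sample jar with a yellow screw cap, 38 mm diameter, 76 mm tall in all (the cap is the top 20 mm, 37 mm diameter), about 90 g. Starts upright on the yellow puck. Origin: centre of its underside; z up along the jar; it is round, so its yaw means nothing.
- jar_green: Loose round amber glass sample jar with a green screw cap, 38 mm diameter, 76 mm tall in all (the cap is the top 20 mm, 37 mm diameter), about 90 g. Starts upright on the green puck. Origin: centre of its underside; z up along the jar; it is round, so its yaw means nothing.
- jar_white: Loose round amber glass sample jar with a white screw cap, 38 mm diameter, 76 mm tall in all (the cap is the top 20 mm, 37 mm diameter), about 90 g. Starts upright on the white puck. Origin: centre of its underside; z up along the jar; it is round, so its yaw means nothing.
- puck_red: Flat red plastic disc, 58 mm diameter, 8 mm thick, fixed on the carrier at one of its four places; the red-capped jar starts on top of it, so it still shows that jar's starting place when the jar is gone. It does not move. Origin: centre of its underside (10 mm above the table), its top 8 mm higher.
- puck_yellow: Flat yellow plastic disc, 58 mm diameter, 8 mm thick, fixed on the carrier at one of its four places; the yellow-capped jar starts on top of it, so it still shows that jar's starting place when the jar is gone. It does not move. Origin: centre of its underside (10 mm above the table), its top 8 mm higher.
- puck_green: Flat green plastic disc, 58 mm diameter, 8 mm thick, fixed on the carrier at one of its four places; the green-capped jar starts on top of it, so it still shows that jar's starting place when the jar is gone. It does not move. Origin: centre of its underside (10 mm above the table), its top 8 mm higher.
- puck_white: Flat white plastic disc, 58 mm diameter, 8 mm thick, fixed on the carrier at one of its four places; the white-capped jar starts on top of it, so it still shows that jar's starting place when the jar is gone. It does not move. Origin: centre of its underside (10 mm above the table), its top 8 mm higher.
- carrier: Carrier that the jars start on: fixed dark steel bar 280 mm long (its x), 76 mm wide (its y), 10 mm high (14 mm at the two thin steel side edges), with a blue block (26 mm high) across one end, at its -x end. It holds four coloured pucks in a row along its x, at x = -102, -34, +34 and +102 mm. Origin: centre of its underside, on the table; z up. It may lie turned any way, left or right of the robot.
- rack: Inspection rack: fixed grey block 280 mm long (its x), 76 mm wide (its y), 18 mm high, with a blue block (26 mm high) across one end, at its -x end. It has four round open wells with black floors in a row along its x, at x = -102, -34, +34 and +102 mm, y = 0; each well is 54 mm in diameter, 12 mm deep, its floor 6 mm above the table. Empty at the start. Origin: centre of its underside, on the table; z up. It may lie turned any way, left or right of the robot.

How it is judged:
By the outcome, as a careful person would: the job done as asked, in the order asked, and still so for the second after the job is handed in, with the robot touching nothing.
It also fails if it takes over 128 s, if anything falls off the work surface, if the arm or the gripper's body presses on something with over 40 N, if the wrist force passes 120 N, or if a joint passes its speed limit or range.

## Robot

A 6-joint arm with a two-finger parallel gripper is mounted at the origin on the work surface. World frame = base frame: x ahead of the robot, y to its left, z up, the work surface at z = 0. Lengths are in m, angles in degrees, forces in N, time in s.
With the tool pointing down it reaches from about 0.25 to 0.725 m from the base axis. Payload 9.7 kg.
Tool frame: the origin (TCP) lies midway between the tips of the shut fingers; the grasp point (between the pads) lies 19 mm behind it (bot.pinch_z is the distance from the TCP to the grasp point, in m); z points along the fingers, y is the line along which they close (so a half turn about z gives the same grasp; the last joint's range is limited). The gripper opens to 85 mm and grips with 20 to 120 N. Pads are 22 mm wide; open, the fingers measure 114 mm over their backs; the gripper's body (76 mm by 85 mm) begins 54 mm behind the grasp point. The pads swing forward as they close: fully open they stand 13 mm farther back than shut.
Start: joints at [65.89, 4.979, 10.078, 95.1, 0, 90], TCP at [0.225, 0.502, 0.205] pointing down, gripper open.
Joint ranges: [-179.16, 179.16], [-48.56, 103.87], [-65.8, 70.77], [-126.05, 130.52], [-82.76, 87.17], [-180, 180]. Speed limits (degrees/s): [127.2, 127.2, 147.25, 180, 180, 180].

## Interface

Orientations are given as [roll, pitch, yaw] about the fixed x, y, z axes, in that order (R = Rz(yaw) Ry(pitch) Rx(roll)).
In Python, from workcell import sensors, camera, camera_params, ticket, bot gives the robot as it stands.
- The arm moves only by the shell command python3 -m jog 'ROWS' [FORCE]. ROWS is JSON, a list that holds one entry, the list of rows, each a list of 5 numbers: the shift along the world's x, y, z in units of 50 mm (1.0 is 50 mm), then the turn about the world's z in units of 5 degrees (1.0 is 5 degrees), then the opening, from 0 (shut) to 1 (fully open). In form: [[[tx, ty, tz, yaw, grip], ...]]. A call has 1 to 8 rows; each row shifts and turns the commanded pose from where the row before left it; what a row does not reach is not made up. A row lasts 1/10 s, in which the tool goes at most 50 mm and 8.59 degrees, less where a joint would pass 70% of its speed; a pose out of reach is approached as far as the arm can. A call is refused whole if a number of a shift passes 1 or a number of a turn 1, either way. A call with a gripper value outside its range is refused whole. The fingers move at their own pace and stop on an object; FORCE is the grip in N (left out, the last holds). Time passes only in rows, so rows that do not move let the fingers close. It gives the time, the measured TCP pose, the force, the opening and the grip force at its end, in the units of the state.
- sensors.get_obs(): the state, without advancing time (a new reading comes with each control period).
- camera(name): name is "side" or "top"; returns the picture (400x640x3 uint8, blue, green, red); there is no depth.
- camera_params(name): a dict with "fx", "fy", "cx", "cy" (pixels), "T" (4x4, takes a point from camera to world coordinates). Camera axes: x right, y down, z forward; pixel columns grow to the right and rows downward; lengths in m; the calibration is good to about 2 mm. A picture is of the moment at which its call begins. camera_params takes no time and is no camera call.
- ticket.job_done(): hands the job in; it is judged then, once.
The state is a dict: "time": time; "q": joint angles; "qd": joint speeds; "joint_efforts": joint torques, N m; "ee_pos": TCP position; "tcp_rot": TCP orientation; "wrist_force": force on the tool from outside, world axes, zero at the start; "torque": the same for the moment, N m; "opening": finger opening in m; "grasp_force": force on a finger pad.
Only numpy, scipy, OpenCV 4.12 (cv2) and the standard library are available. Lean on these libraries where they do the work, as an engineer would, in place of code of your own. Each camera call takes 0.05 s, during which the arm holds its last target. There are 200 camera calls.

## Working session

There is one attempt and no reset: what is moved stays moved. The work goes in short steps, Python scripts to look and compute and a shell command to move; the robot and the scene stay as the last step left them, time stands still between calls to the robot, and variables do not carry over. Pictures are saved under pics/ and viewed, at most 14 in all, crops included, and the job is handed in when it is done.

```bash
ls; mkdir -p pics; python3 - <<'E'
from workcell import sensors,camera,camera_params,bot
import cv2
for n in("top","side"):
    cv2.imwrite(f"pics/{n}0.png",camera(n)); p=camera_params(n); print(n,p)
o=sensors.get_obs();print(o,bot.pinch_z)
E
```

```text
pics
top {'fx': 421.8341404809924, 'fy': 421.8341404809924, 'cx': 324.7914155615927, 'cy': 205.47019099710113, 'T': array([[ 2.78883898e-02, -9.93403612e-01,  1.11227250e-01,
         4.52728674e-01],
       [-9.99200355e-01, -3.08930896e-02, -2.53824291e-02,
         3.78734840e-04],
       [ 2.86511502e-02, -1.10430433e-01, -9.93470800e-01,
         8.76228370e-01],
       [ 0.00000000e+00,  0.00000000e+00,  0.00000000e+00,
         1.00000000e+00]])}
side {'fx': 464.0304847286406, 'fy': 464.0304847286406, 'cx': 320.8907642928836, 'cy': 207.86536468258464, 'T': array([[ 0.74663332, -0.45791971,  0.4825435 ,  0.07869765],
       [-0.6651201 , -0.52739003,  0.52865396, -0.53842618],
       [ 0.01240756, -0.71566004, -0.69833857,  0.71893074],
       [ 0.        ,  0.        ,  0.        ,  1.        ]])}
{'time': 0.1, 'q': array([ 6.58899189e+01,  5.00840194e+00,  1.00389276e+01,  9.51003603e+01,
       -4.56916971e-04,  9.00008923e+01]), 'qd': array([-0.01280994, -0.10245715,  0.23899224, -0.13564928, -0.04454837,
       -0.02475456]), 'joint_efforts': array([ 7.91548300e-04, -5.21561337e+01,  4.65652084e+01,  1.61239773e-02,
        4.61434445e-05, -3.87719254e-06]), 'ee_pos': array([0.22457287, 0.50179598, 0.20444905]), 'tcp_rot': array([-1.79930165e+02,  4.58004161e-04,  1.55889027e+02]), 'wrist_force': array([-0.19028709, -0.00705857,  0.28060039]), 'torque': array([1.81399056e-05, 1.91657097e-02, 1.77686976e-02]), 'grasp_force': 0.0, 'opening': 0.08523574269581038} 0.0187
```

View pics/top0.png

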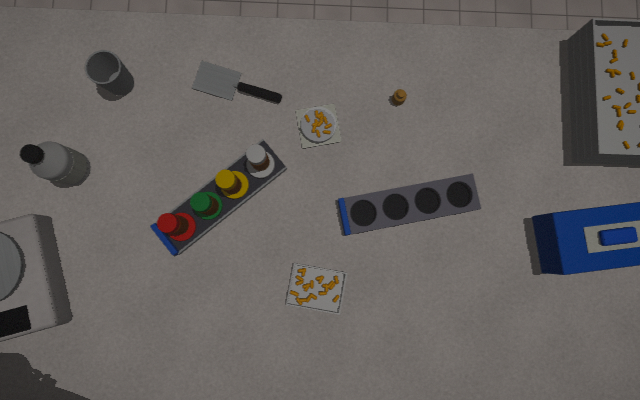

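View pics/side0.png

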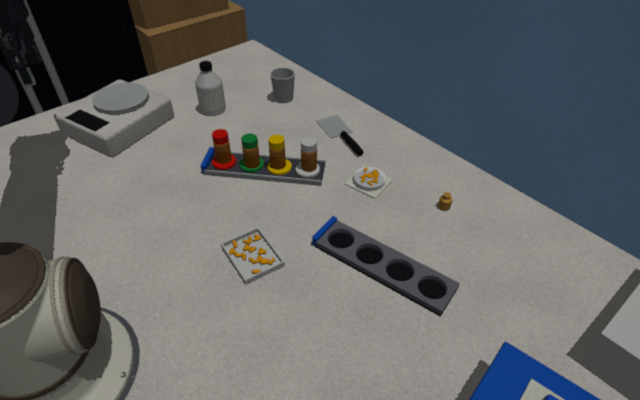

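The carrier (top view) has its blue end at about (165,240), with red, green, yellow and white jars following from there. The rack's blue end is at (344,216), and its wells are at (363,213), (396,207), (428,200) and (459,194). So red goes to well 4, green to 3, yellow to 2 and white to 1. I'll look at enlarged crops next.

```bash
python3 - <<'E'
import cv2,numpy as np
t=cv2.imread("pics/top0.png");s=cv2.imread("pics/side0.png")
def c(im,x,y,w,h,k): return cv2.resize(im[y:y+h,x:x+w],None,fx=k,fy=k,interpolation=cv2.INTER_CUBIC)
out=np.zeros((600,800,3),np.uint8)
for im,x,y,w,h,ox,oy in((t,145,135,150,125,0,0),(t,330,165,160,80,0,300),(s,195,120,135,70,400,0),(s,305,210,160,110,400,250)):
    k=2.5 if w!=150 else 2.4
    r=c(im,x,y,w,h,k);r=cv2.convertScaleAbs(r,alpha=1.7);hh=min(r.shape[0],600-oy);ww=min(r.shape[1],800-ox);out[oy:oy+hh,ox:ox+ww]=r[:hh,:ww]
cv2.imwrite("pics/c1.png",out)
# color stats
hsv=cv2.cvtColor(t,cv2.COLOR_BGR2HSV)
for p in((175,220),(205,202),(228,180),(257,155),(265,170),(363,213),(380,220),(345,216),(170,243),(350,150)): print(p,hsv[p[1],p[0]])
E
```

```text
(175, 220) [  1 213 122]
(205, 202) [ 67 185  80]
(228, 180) [ 24 255 132]
(257, 155) [ 30   6 120]
(265, 170) [ 10   6 123]
(363, 213) [135  16  32]
(380, 220) [132  17  76]
(345, 216) [110 191 112]
(170, 243) [111 180  82]
(350, 150) [ 10  20 113]
```

View pics/c1.png

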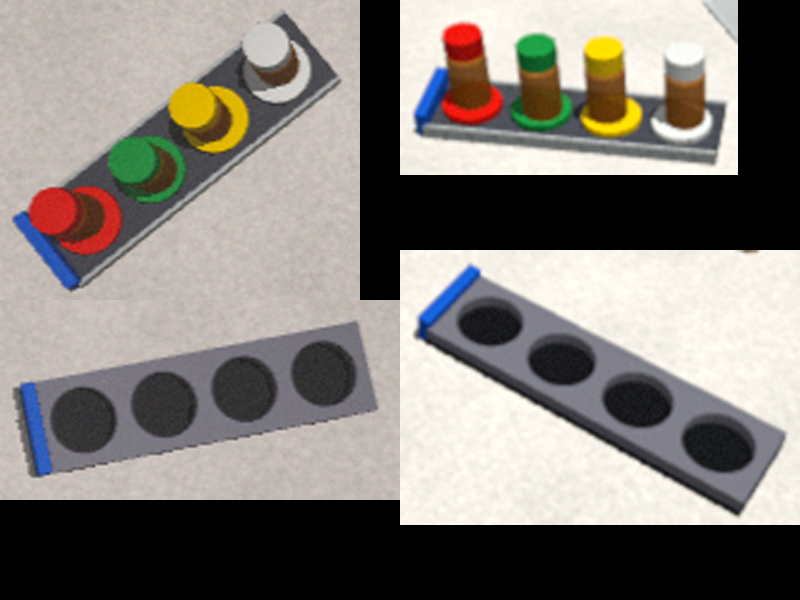

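The crops show the four cap tops, the puck rims and the four well rims clearly in both views. I'll fit both rows to them using the known spacing.

```bash
cat > h.py <<'E'
import numpy as np
from scipy.optimize import least_squares
from workcell import camera_params
P={n:camera_params(n) for n in("top","side")}
def proj(n,X):
    p=P[n];c=(np.linalg.inv(p["T"])@np.c_[X,np.ones(len(X))].T)[:3]
    return np.c_[p["fx"]*c[0]/c[2]+p["cx"],p["fy"]*c[1]/c[2]+p["cy"]]
xs=np.array([-.102,-.034,.034,.102])
def row(v,z): return np.c_[v[0]+xs*np.cos(v[2]),v[1]+xs*np.sin(v[2]),np.full(4,z)]
def fit(obs,v0):
    f=lambda v:np.concatenate([(proj(n,row(v,z))-uv).ravel() for n,z,uv in obs])
    r=least_squares(f,v0,loss='soft_l1');return r.x,f(r.x)
E
python3 - <<'E'
from h import *
A=np.array
caps=A([(55,212),(132,161),(192,110),(267,47)])/2.4+[145,135]
puck=A([(87,218),(152,168),(214,118),(277,69)])/2.4+[145,135]
scap=(A([(462,32),(537,44),(604,47),(685,52)])-[400,0])/2.5+[195,120]
w=(A([(84,420),(164,405),(244,389),(323,374)])-[0,300])/2.5+[330,165]
sw=(A([(490,321),(561,359),(638,401),(718,443)])-[400,250])/2.5+[305,210]
np.set_printoptions(precision=4,suppress=True)
def ray(n,uv,z):
    p=P[n];d=np.c_[(uv-[p["cx"],p["cy"]])/p["fx"],np.ones(len(uv))]@p["T"][:3,:3].T;o=p["T"][:3,3]
    return (o+d*((z-o[2])/d[:,2])[:,None])[:,:2]
print(np.c_[ray("top",caps,.094),ray("side",scap,.094),ray("top",puck,.018)])
print(np.c_[ray("top",w,.018),ray("side",sw,.018)])
for obs,v0 in(([("top",.094,caps),("top",.018,puck),("side",.094,scap)],[.45,.25,-.6+1.2]),([("top",.018,w),("side",.018,sw)],[.45,-.1,-1.4])):
    v,r=fit(obs,v0);print(v,np.degrees(v[2]),np.abs(r).max());print(row(v,0))
E
```

```text
[[0.4983 0.2678 0.4994 0.2719 0.4985 0.2668]
 [0.5394 0.2117 0.5406 0.2117 0.5424 0.2151]
 [0.5808 0.1679 0.5839 0.1683 0.5869 0.1651]
 [0.6327 0.1121 0.6347 0.1145 0.6312 0.1136]]
[[ 0.5358 -0.1015  0.5349 -0.1008]
 [ 0.5502 -0.1673  0.5494 -0.1666]
 [ 0.5655 -0.2336  0.5637 -0.2343]
 [ 0.5801 -0.2995  0.5787 -0.2993]]
[ 0.5644  0.1902 -0.8547] -48.971637276715995 3.0919230936742963
[[0.4974 0.2672 0.    ]
 [0.5421 0.2159 0.    ]
 [0.5867 0.1646 0.    ]
 [0.6313 0.1133 0.    ]]
[ 0.5573 -0.2003 -1.3516] -77.44296560837053 0.5644345995797266
[[ 0.5352 -0.1007  0.    ]
 [ 0.55   -0.1671  0.    ]
 [ 0.5647 -0.2335  0.    ]
 [ 0.5795 -0.2998  0.    ]]
```

```bash
python3 -m jog '[[[0.69,-0.58,0,-0.62,1],[0.69,-0.58,0,-0.62,1],[0.69,-0.58,0,-0.62,1],[0.69,-0.58,0,-0.62,1],[0.69,-0.58,0,-0.62,1],[0.69,-0.58,0,-0.62,1],[0.69,-0.58,0,-0.62,1],[0.69,-0.58,0,-0.62,1]]]' 40; python3 -m jog '[[[0,0,-0.4,0,1],[0,0,-0.4,0,1],[0,0,-0.4,0,1],[0,0,0,0,1],[0,0,0,0,1],[0,0,0,0,1]]]'
```

```text
time: 0.9
ee_pos: [0.5018, 0.2685, 0.2048]
tcp_rot: [-180.0, -0.0, 131.0]
wrist_force: [0.5, 2.3, -0.2]
opening: 0.0851
grasp_force: 0.0
time: 1.5
ee_pos: [0.501, 0.2703, 0.1464]
tcp_rot: [179.9, 0.0, 131.1]
wrist_force: [-0.3, -0.1, 0.7]
opening: 0.0853
grasp_force: 0.0
```

```bash
python3 -m jog '[[[-0.04,-0.02,-0.3,0,1],[0,0,-0.3,0,1],[0,0,-0.3,0,1],[0,0,-0.3,0,1],[0,0,-0.3,0,1],[0,0,-0.3,0,1],[0,0,-0.3,0,1],[0,0,0,0,1]]]'; python3 - <<'E'
from workcell import camera
import cv2,numpy as np
a=camera("side")[80:230,150:400];b=camera("top")[120:270,120:370]
cv2.imwrite("pics/d.png",cv2.convertScaleAbs(cv2.resize(np.hstack([a,b]),(800,240),interpolation=cv2.INTER_CUBIC),alpha=1.7))
E
```

```text
time: 2.3
ee_pos: [0.4975, 0.2684, 0.0374]
tcp_rot: [-179.8, -0.0, 131.1]
wrist_force: [-1.2, -0.1, 0.3]
opening: 0.0853
grasp_force: 0.0
```

View pics/d.png

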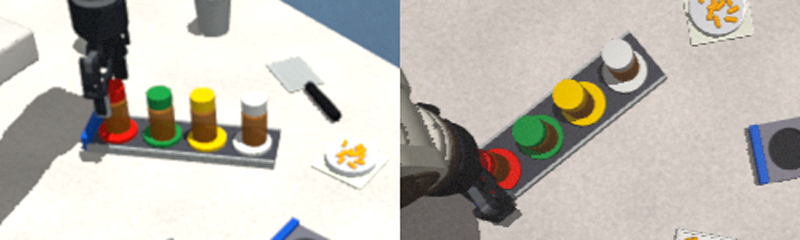

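The fingers straddle the red jar, at about (110,90) in the left half and (490,165) in the right half. Closing now.

```bash
python3 -m jog '[[[0,0,0,0,0.6],[0,0,0,0,0.5],[0,0,0,0,0.4],[0,0,0,0,0.3],[0,0,0,0,0.2],[0,0,0,0,0.2],[0,0,0,0,0.2],[0,0,0,0,0.2]]]' 40; python3 -m jog '[[[0,0,0.1,0,0.2],[0,0,0.2,0,0.2],[0,0,0.3,0,0.2],[0,0,0.3,0,0.2],[0,0,0.3,0,0.2],[0,0,0.3,0,0.2],[0,0,0.3,0,0.2],[0,0,0,0,0.2]]]'
```

```text
time: 3.2
ee_pos: [0.4991, 0.2693, 0.0408]
tcp_rot: [179.9, 0.0, 131.1]
wrist_force: [0.7, 1.0, 5.9]
opening: 0.036
grasp_force: 39.8
time: 4.0
ee_pos: [0.4997, 0.2695, 0.1329]
tcp_rot: [179.8, 0.0, 131.1]
wrist_force: [-0.2, -0.1, -0.4]
opening: 0.0356
grasp_force: 39.9
```

```bash
python3 -m jog '[[[0.1,-0.3,0.1,-0.36,0.2],[0.1,-0.5,0.1,-0.36,0.2],[0.1,-0.8,0.1,-0.36,0.2],[0.1,-0.8,0,-0.36,0.2],[0.1,-0.8,0,-0.36,0.2],[0.1,-0.8,0,-0.36,0.2],[0.1,-0.8,0,-0.36,0.2],[0.1,-0.8,0,-0.36,0.2]]]'; python3 -m jog '[[[0.1,-0.8,0,-0.36,0.2],[0.1,-0.8,0,-0.36,0.2],[0.1,-0.8,0,-0.36,0.2],[0.1,-0.8,0,-0.36,0.2],[0.1,-0.8,0,-0.36,0.2],[0.1,-0.8,0,-0.36,0.2],[0.1,-0.6,0,-0.36,0.2],[0.1,-0.4,0,-0.3,0.2]]]';python3 -m jog '[[[0,0,-0.4,0,0.2],[0,0,-0.4,0,0.2],[0,0,-0.2,0,0.2],[0,0,0,0,0.2],[0,0,0,0,0.2],[0,0,0,0,0.2]]]'; python3 - <<'E'
from workcell import camera
import cv2,numpy as np
a=camera("side")[150:350,280:520];b=camera("top")[120:320,310:550]
cv2.imwrite("pics/e.png",cv2.convertScaleAbs(cv2.resize(np.hstack([a,b]),(800,333),interpolation=cv2.INTER_CUBIC),alpha=1.7))
E
```

```text
time: 4.8
ee_pos: [0.5381, -0.0134, 0.1446]
tcp_rot: [-179.9, -0.0, 116.5]
wrist_force: [0.8, 1.0, -0.5]
opening: 0.0358
grasp_force: 39.9
time: 5.6
ee_pos: [0.5776, -0.304, 0.144]
tcp_rot: [-179.9, -0.0, 102.3]
wrist_force: [1.1, 0.8, -0.1]
opening: 0.036
grasp_force: 39.9
time: 6.2
ee_pos: [0.5791, -0.3012, 0.0964]
tcp_rot: [179.9, 0.1, 102.6]
wrist_force: [0.6, 0.2, -0.5]
opening: 0.0362
grasp_force: 40.0
```

View pics/e.png

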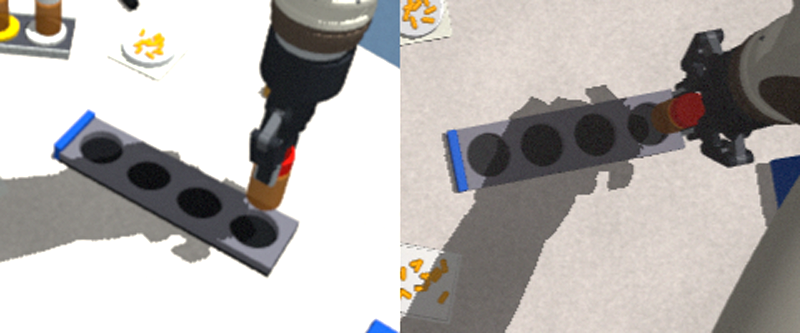

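The red jar hangs over well 4 (side crop: base about (262,205), cap about (287,165)). It may be tilted, so I'll compare it with the projection of an upright jar.

```bash
python3 - <<'E'
from h import *
import cv2
from workcell import camera
im={n:camera(n) for n in P}
a=np.linspace(0,2*np.pi,40)
for n,(x,y) in(("side",(370,210)),("top",(420,130))):
    s=im[n][y:y+100,x:x+130].copy();k=6 if 0 else 3
    s=cv2.convertScaleAbs(cv2.resize(s,None,fx=k,fy=k,interpolation=cv2.INTER_CUBIC),alpha=1.6)
    for z in(.0735,.0735+.056,.0735+.076):
        u=(proj(n,np.c_[.579+.019*np.cos(a),-.301+.019*np.sin(a),np.full(40,z)])-[x,y]+.5)*k
        cv2.polylines(s,[u.astype(int)],True,(0,255,0),1)
    im[n]=s
cv2.imwrite("pics/f.png",np.hstack([im["side"],im["top"]]))
E
```

```text
(no output)
```

View pics/f.png

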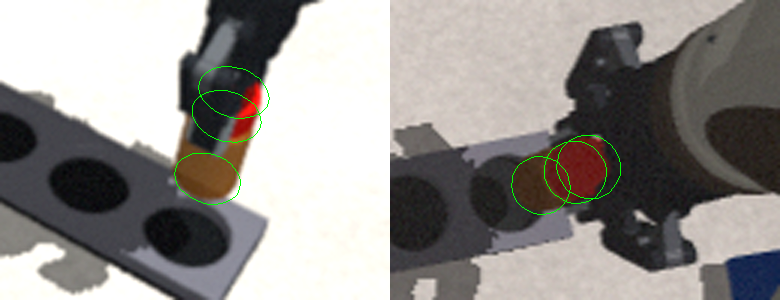

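The jar hangs upright over well 4 and matches the projection. Lowering it.

```bash
python3 -m jog '[[[0,0.02,-0.3,0,0.2],[0,0,-0.3,0,0.2],[0,0,-0.2,0,0.2],[0,0,-0.2,0,0.2],[0,0,-0.1,0,0.2],[0,0,-0.1,0,0.2],[0,0,-0.05,0,0.2],[0,0,0,0,0.2]]]'; python3 -m jog '[[[0,0,-0.02,0,0.2],[0,0,-0.02,0,0.2],[0,0,0,0,0.2],[0,0,0,0,0.2]]]'
```

```text
time: 7.2
ee_pos: [0.5787, -0.3, 0.0325]
tcp_rot: [-180.0, -0.0, 102.6]
wrist_force: [-0.5, 0.0, -1.3]
opening: 0.0356
grasp_force: 40.0
time: 7.6
ee_pos: [0.5788, -0.3, 0.0307]
tcp_rot: [180.0, 0.0, 102.6]
wrist_force: [-0.5, -0.5, -1.0]
opening: 0.0357
grasp_force: 40.0
```

```bash
for i in 1; do python3 -m jog '[[[0,0,-0.02,0,0.2],[0,0,0,0,0.2],[0,0,0,0,0.2]]]'; python3 -m jog '[[[0,0,-0.02,0,0.2],[0,0,0,0,0.2],[0,0,0,0,0.2]]]'; python3 -m jog '[[[0,0,-0.01,0,0.2],[0,0,0,0,0.2],[0,0,0,0,0.2]]]'; done | grep -E "ee|wrist"
```

```text
ee_pos: [0.5786, -0.3, 0.0295]
wrist_force: [-0.1, 0.2, 0.0]
ee_pos: [0.5788, -0.3001, 0.0289]
wrist_force: [-0.4, 0.1, 2.5]
ee_pos: [0.5789, -0.3002, 0.0288]
wrist_force: [-0.6, 0.2, 5.1]
```

```bash
python3 -m jog '[[[0,0,0,0,0.5],[0,0,0,0,0.6],[0,0,0,0,0.8],[0,0,0,0,1],[0,0,0,0,1],[0,0,0,0,1],[0,0,0.2,0,1],[0,0,0.3,0,1]]]'|head -3;python3 -m jog '[[[0,0,0.3,0,1],[0,0,0.3,0,1],[0,0,0.4,0,1],[0,0,0.4,0,1],[0,0,0.4,0,1],[-0.05,0.64,0,0.36,1],[-0.05,0.64,0,0.36,1],[-0.05,0.64,0,0.36,1]]]'|head -3;python3 -m jog '[[[-0.05,0.64,0,0.36,1],[-0.05,0.64,0,0.36,1],[-0.05,0.64,0,0.36,1],[-0.05,0.64,0,0.36,1],[-0.05,0.64,0,0.36,1],[-0.05,0.64,0,0.36,1],[-0.05,0.64,0,0.36,1],[-0.05,0.64,0,0.36,1]]]'|head -3;python3 -m jog '[[[-0.05,0.64,0,0.36,1],[-0.05,0.64,0,0.36,1],[-0.05,0.64,0,0.36,1],[-0.05,0.64,0,0.36,1],[-0.05,0.64,0,0.36,1],[0,0,0,-0.06,1],[0,0,0,0,1],[0,0,0,0,1]]]'; python3 - <<'E'
from workcell import camera
import cv2,numpy as np
a=camera("side")[80:330,150:490];b=camera("top")[120:270,330:500]
b=cv2.resize(b,None,fx=2,fy=2)
a=cv2.resize(a,(408,300))
cv2.imwrite("pics/g.png",cv2.convertScaleAbs(np.hstack([a,b]),alpha=1.7))
E
```

```text
time: 9.3
ee_pos: [0.5782, -0.2997, 0.0533]
tcp_rot: [-179.9, -0.1, 102.6]
time: 10.1
ee_pos: [0.5712, -0.2033, 0.1446]
tcp_rot: [179.9, 0.1, 108.0]
time: 10.9
ee_pos: [0.5512, 0.0533, 0.1447]
tcp_rot: [179.9, 0.0, 122.5]
time: 11.7
ee_pos: [0.5389, 0.2115, 0.1438]
tcp_rot: [180.0, 0.0, 131.1]
wrist_force: [0.2, 0.2, 0.3]
opening: 0.0856
grasp_force: 0.0
```

View pics/g.png

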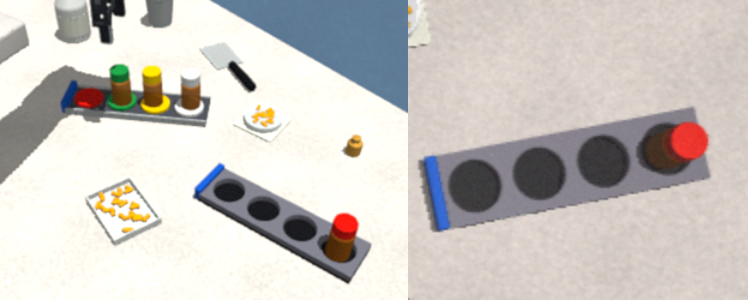

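The red jar stands upright in well 4 (right half, about (680,145)). Next is green.

```bash
python3 -m jog '[[[0.02,0,-0.4,0,1],[0,0,-0.4,0,1],[0,0,-0.4,0,1],[0,0,-0.4,0,1],[0,0,-0.3,0,1],[0,0,-0.17,0,1],[0,0,0,0,1],[0,0,0,0,1]]]'; python3 -m jog '[[[0,0,0,0,0.6],[0,0,0,0,0.5],[0,0,0,0,0.4],[0,0,0,0,0.3],[0,0,0,0,0.2],[0,0,0,0,0.2],[0,0,0,0,0.2],[0,0,0,0,0.2]]]' 40; python3 -m jog '[[[0,0,0.1,0,0.2],[0,0,0.2,0,0.2],[0,0,0.3,0,0.2],[0,0,0.4,0,0.2],[0,0,0.4,0,0.2],[0,0,0.4,0,0.2],[0,0,0.3,0,0.2],[0,0,0,0,0.2]]]'
```

```text
time: 12.6
ee_pos: [0.54, 0.212, 0.0404]
tcp_rot: [180.0, 0.0, 131.1]
wrist_force: [0.1, -0.8, -0.0]
opening: 0.0857
grasp_force: 0.0
time: 13.4
ee_pos: [0.54, 0.2122, 0.0402]
tcp_rot: [179.9, 0.0, 131.1]
wrist_force: [-0.1, -0.1, 5.1]
opening: 0.0361
grasp_force: 39.7
time: 14.2
ee_pos: [0.5408, 0.2124, 0.148]
tcp_rot: [179.8, 0.1, 131.1]
wrist_force: [-0.4, -0.6, -0.4]
opening: 0.0361
grasp_force: 40.0
```

```bash
python3 -m jog '[[[0.03,-0.2,0,-0.36,0.2],[0.03,-0.4,0,-0.36,0.2],[0.03,-0.6,0,-0.36,0.2],[0.03,-0.6,0,-0.36,0.2],[0.03,-0.6,0,-0.36,0.2],[0.03,-0.6,0,-0.36,0.2],[0.03,-0.6,0,-0.36,0.2],[0.03,-0.6,0,-0.36,0.2]]]'|head -2; python3 -m jog '[[[0.03,-0.6,0,-0.36,0.2],[0.03,-0.6,0,-0.36,0.2],[0.03,-0.6,0,-0.36,0.2],[0.03,-0.6,0,-0.36,0.2],[0.03,-0.6,0,-0.36,0.2],[0.03,-0.7,0,-0.36,0.2],[0.03,-0.6,0,-0.36,0.2],[0.03,-0.4,0,-0.3,0.2]]]'|head -2;python3 -m jog '[[[0,0,-0.4,0,0.2],[0,0,-0.4,0,0.2],[0,0,-0.4,0,0.2],[0,0,-0.2,0,0.2],[0,0,0,0,0.2],[0,0,0,0,0.2]]]'
```

```text
time: 15.0
ee_pos: [0.5509, 0.0002, 0.1435]
time: 15.8
ee_pos: [0.5627, -0.2353, 0.1434]
time: 16.4
ee_pos: [0.5638, -0.233, 0.0751]
tcp_rot: [180.0, 0.0, 102.6]
wrist_force: [0.3, -0.1, -1.2]
opening: 0.0356
grasp_force: 40.1
```

Lowering 46 mm, then creeping to contact.

```bash
python3 -m jog '[[[0,0,-0.3,0,0.2],[0,0,-0.2,0,0.2],[0,0,-0.2,0,0.2],[0,0,-0.1,0,0.2],[0,0,-0.06,0,0.2],[0,0,-0.03,0,0.2],[0,0,0,0,0.2],[0,0,0,0,0.2]]]'|grep -E "ee|wrist"; python3 -m jog '[[[0,0,-0.02,0,0.2],[0,0,0,0,0.2],[0,0,0,0,0.2]]]'|grep -E "ee|wrist"; python3 -m jog '[[[0,0,-0.02,0,0.2],[0,0,0,0,0.2],[0,0,0,0,0.2]]]'|grep -E "ee|wrist"
```

```text
ee_pos: [0.5639, -0.2331, 0.0305]
wrist_force: [-0.3, 0.4, -0.8]
ee_pos: [0.5637, -0.233, 0.0292]
wrist_force: [0.0, 0.5, -1.6]
ee_pos: [0.5638, -0.233, 0.0283]
wrist_force: [-0.4, -0.9, 2.1]
```

```bash
python3 -m jog '[[[0,0,0,0,0.5],[0,0,0,0,0.6],[0,0,0,0,0.8],[0,0,0,0,1],[0,0,0,0,1],[0,0,0,0,1],[0,0,0.2,0,1],[0,0,0.3,0,1]]]'|head -3;python3 -m jog '[[[0,0,0.3,0,1],[0,0,0.3,0,1],[0,0,0.4,0,1],[0,0,0.4,0,1],[0,0,0.4,0,1],[0.02,0.5,0,0.36,1],[0.02,0.5,0,0.36,1],[0.02,0.5,0,0.36,1]]]'|head -3;python3 -m jog '[[[0.02,0.5,0,0.36,1],[0.02,0.5,0,0.36,1],[0.02,0.5,0,0.36,1],[0.02,0.5,0,0.36,1],[0.02,0.5,0,0.36,1],[0.02,0.5,0,0.36,1],[0.02,0.5,0,0.36,1],[0.02,0.5,0,0.36,1]]]'|head -3;python3 -m jog '[[[0.02,0.5,0,0.36,1],[0.02,0.5,0,0.36,1],[0.02,0.5,0,0.36,1],[0.02,0.5,0,0.36,1],[0.02,0.5,0,0.36,1],[0.04,0.02,0,-0.06,1],[0,0,0,0,1],[0,0,0,0,1]]]'; python3 - <<'E'
from workcell import camera
import cv2,numpy as np
a=camera("side")[80:330,150:490];b=camera("top")[120:270,330:500]
b=cv2.resize(b,None,fx=2,fy=2)
a=cv2.resize(a,(408,300))
cv2.imwrite("pics/i.png",cv2.convertScaleAbs(np.hstack([a,b]),alpha=1.7))
E
```

```text
time: 18.6
ee_pos: [0.5632, -0.2328, 0.0534]
tcp_rot: [-179.9, -0.0, 102.6]
time: 19.4
ee_pos: [0.5669, -0.1574, 0.1447]
tcp_rot: [179.9, 0.0, 108.0]
time: 20.2
ee_pos: [0.5749, 0.0431, 0.1446]
tcp_rot: [179.9, 0.0, 122.5]
time: 21.0
ee_pos: [0.5818, 0.1673, 0.1437]
tcp_rot: [180.0, 0.0, 131.0]
wrist_force: [-1.1, -0.6, 0.9]
opening: 0.0852
grasp_force: 0.0
```

View pics/i.png

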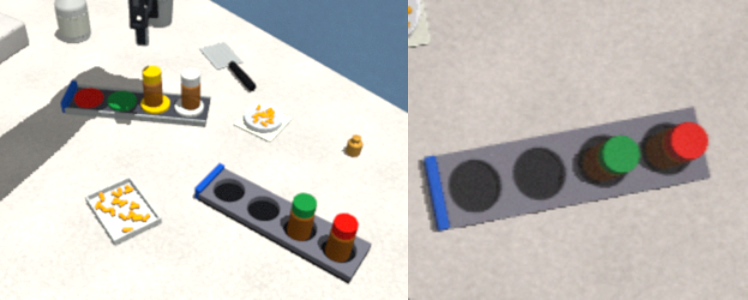

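Green stands upright in well 3 (right half, about (612,158)). Next is yellow.

```bash
python3 -m jog '[[[0,0,-0.4,0,1],[0,0,-0.4,0,1],[0,0,-0.4,0,1],[0,0,-0.4,0,1],[0,0,-0.3,0,1],[0,0,-0.16,0,1],[0,0,0,0,1],[0,0,0,0,1]]]'; python3 -m jog '[[[0,0,0,0,0.6],[0,0,0,0,0.5],[0,0,0,0,0.4],[0,0,0,0,0.3],[0,0,0,0,0.2],[0,0,0,0,0.2],[0,0,0,0,0.2],[0,0,0,0,0.2]]]' 40; python3 -m jog '[[[0,0,0.1,0,0.2],[0,0,0.2,0,0.2],[0,0,0.3,0,0.2],[0,0,0.4,0,0.2],[0,0,0.4,0,0.2],[0,0,0.4,0,0.2],[0,0,0.3,0,0.2],[0,0,0,0,0.2]]]'
```

```text
time: 21.9
ee_pos: [0.582, 0.168, 0.0409]
tcp_rot: [180.0, 0.0, 131.1]
wrist_force: [0.7, -0.5, -0.1]
opening: 0.0854
grasp_force: 0.0
time: 22.7
ee_pos: [0.5821, 0.1682, 0.0407]
tcp_rot: [179.9, 0.0, 131.1]
wrist_force: [1.1, 0.9, 5.6]
opening: 0.0362
grasp_force: 40.0
time: 23.5
ee_pos: [0.5827, 0.1683, 0.1485]
tcp_rot: [179.8, 0.1, 131.1]
wrist_force: [0.0, -0.3, -0.1]
opening: 0.036
grasp_force: 39.8
```

```bash
python3 -m jog '[[[-0.04,-0.2,0,-0.36,0.2],[-0.04,-0.4,0,-0.36,0.2],[-0.04,-0.45,0,-0.36,0.2],[-0.04,-0.45,0,-0.36,0.2],[-0.04,-0.45,0,-0.36,0.2],[-0.04,-0.45,0,-0.36,0.2],[-0.04,-0.45,0,-0.36,0.2],[-0.04,-0.45,0,-0.36,0.2]]]'|head -2; python3 -m jog '[[[-0.04,-0.45,0,-0.36,0.2],[-0.04,-0.45,0,-0.36,0.2],[-0.04,-0.45,0,-0.36,0.2],[-0.04,-0.45,0,-0.36,0.2],[-0.04,-0.45,0,-0.36,0.2],[-0.04,-0.45,0,-0.36,0.2],[-0.04,-0.45,0,-0.36,0.2],[-0.04,-0.24,0,-0.3,0.2]]]'|head -2;python3 -m jog '[[[0,0,-0.4,0,0.2],[0,0,-0.4,0,0.2],[0,0,-0.4,0,0.2],[0,0,-0.2,0,0.2],[0,0,0,0,0.2],[0,0,0,0,0.2]]]'
```

```text
time: 24.3
ee_pos: [0.5646, 0.0015, 0.1439]
time: 25.1
ee_pos: [0.5485, -0.1682, 0.144]
time: 25.7
ee_pos: [0.5497, -0.1664, 0.0756]
tcp_rot: [180.0, 0.0, 102.6]
wrist_force: [-0.8, 0.5, -0.5]
opening: 0.0358
grasp_force: 39.9
```

```bash
python3 -m jog '[[[0,0,-0.3,0,0.2],[0,0,-0.2,0,0.2],[0,0,-0.2,0,0.2],[0,0,-0.1,0,0.2],[0,0,-0.06,0,0.2],[0,0,-0.03,0,0.2],[0,0,0,0,0.2],[0,0,0,0,0.2]]]'|grep -E "ee|wrist"; python3 -m jog '[[[0,0,-0.02,0,0.2],[0,0,0,0,0.2],[0,0,0,0,0.2]]]'|grep -E "ee|wrist"; python3 -m jog '[[[0,0,-0.02,0,0.2],[0,0,0,0,0.2],[0,0,0,0,0.2]]]'|grep -E "ee|wrist"
```

```text
ee_pos: [0.5499, -0.1666, 0.031]
wrist_force: [1.0, 0.6, -2.1]
ee_pos: [0.5497, -0.1665, 0.0297]
wrist_force: [-0.3, -0.5, -1.0]
ee_pos: [0.5498, -0.1665, 0.0288]
wrist_force: [0.1, 0.1, 1.6]
```

```bash
python3 -m jog '[[[0,0,0,0,0.5],[0,0,0,0,0.6],[0,0,0,0,0.8],[0,0,0,0,1],[0,0,0,0,1],[0,0,0,0,1],[0,0,0.2,0,1],[0,0,0.3,0,1]]]'|head -3;python3 -m jog '[[[0,0,0.3,0,1],[0,0,0.3,0,1],[0,0,0.4,0,1],[0,0,0.4,0,1],[0,0,0.4,0,1],[0.1,0.35,0,0.36,1],[0.1,0.35,0,0.36,1],[0.1,0.35,0,0.36,1]]]'|head -3;python3 -m jog '[[[0.1,0.35,0,0.36,1],[0.1,0.35,0,0.36,1],[0.1,0.35,0,0.36,1],[0.1,0.35,0,0.36,1],[0.1,0.35,0,0.36,1],[0.1,0.35,0,0.36,1],[0.1,0.35,0,0.36,1],[0.1,0.35,0,0.36,1]]]'|head -3;python3 -m jog '[[[0.1,0.35,0,0.36,1],[0.1,0.35,0,0.36,1],[0.1,0.35,0,0.36,1],[0.1,0.35,0,0.36,1],[0.1,0.35,0,0.36,1],[0.08,0,0,-0.06,1],[0,0,0,0,1],[0,0,0,0,1]]]'; python3 - <<'E'
from workcell import camera
import cv2,numpy as np
a=camera("side")[80:330,150:490];b=camera("top")[120:270,330:500]
b=cv2.resize(b,None,fx=2,fy=2)
a=cv2.resize(a,(408,300))
cv2.imwrite("pics/j.png",cv2.convertScaleAbs(np.hstack([a,b]),alpha=1.7))
E
```

```text
time: 27.9
ee_pos: [0.5492, -0.1663, 0.0539]
tcp_rot: [-179.9, -0.0, 102.6]
time: 28.7
ee_pos: [0.5651, -0.1136, 0.1452]
tcp_rot: [179.9, 0.0, 108.0]
time: 29.5
ee_pos: [0.6051, 0.0272, 0.144]
tcp_rot: [180.0, 0.0, 122.5]
time: 30.3
ee_pos: [0.6337, 0.1132, 0.1435]
tcp_rot: [-180.0, -0.0, 131.1]
wrist_force: [0.4, -0.1, 1.1]
opening: 0.0856
grasp_force: 0.0
```

View pics/j.png

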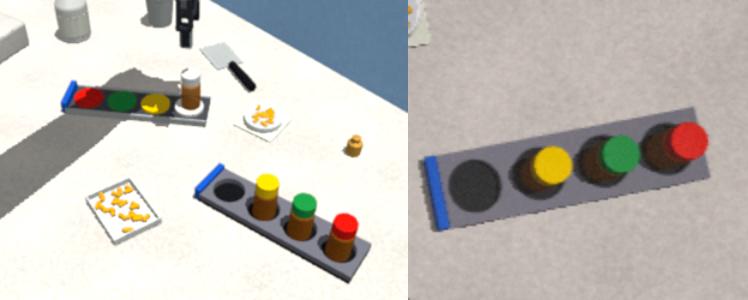

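Yellow stands upright in well 2 (right half, about (545,168)). Last is white.

```bash
python3 -m jog '[[[0,0,-0.4,0,1],[0,0,-0.4,0,1],[0,0,-0.4,0,1],[0,0,-0.4,0,1],[0,0,-0.3,0,1],[0,0,-0.16,0,1],[0,0,0,0,1],[0,0,0,0,1]]]'; python3 -m jog '[[[0,0,0,0,0.6],[0,0,0,0,0.5],[0,0,0,0,0.4],[0,0,0,0,0.3],[0,0,0,0,0.2],[0,0,0,0,0.2],[0,0,0,0,0.2],[0,0,0,0,0.2]]]' 40; python3 -m jog '[[[0,0,0.1,0,0.2],[0,0,0.2,0,0.2],[0,0,0.3,0,0.2],[0,0,0.4,0,0.2],[0,0,0.4,0,0.2],[0,0,0.4,0,0.2],[0,0,0.3,0,0.2],[0,0,0,0,0.2]]]'
```

```text
time: 31.2
ee_pos: [0.634, 0.1135, 0.0414]
tcp_rot: [180.0, 0.0, 131.1]
wrist_force: [0.1, -0.2, 0.9]
opening: 0.0855
grasp_force: 0.0
time: 32.0
ee_pos: [0.634, 0.1136, 0.0412]
tcp_rot: [179.9, 0.0, 131.1]
wrist_force: [-0.8, -0.3, 6.1]
opening: 0.0357
grasp_force: 39.7
time: 32.8
ee_pos: [0.6348, 0.1137, 0.1492]
tcp_rot: [179.8, 0.1, 131.1]
wrist_force: [1.0, -0.9, -0.4]
opening: 0.0358
grasp_force: 39.9
```

```bash
python3 -m jog '[[[-0.12,-0.27,0,-0.36,0.2],[-0.12,-0.27,0,-0.36,0.2],[-0.12,-0.27,0,-0.36,0.2],[-0.12,-0.27,0,-0.36,0.2],[-0.12,-0.27,0,-0.36,0.2],[-0.12,-0.27,0,-0.36,0.2],[-0.12,-0.27,0,-0.36,0.2],[-0.12,-0.27,0,-0.36,0.2]]]'|head -2; python3 -m jog '[[[-0.12,-0.27,0,-0.36,0.2],[-0.12,-0.27,0,-0.36,0.2],[-0.12,-0.27,0,-0.36,0.2],[-0.12,-0.27,0,-0.36,0.2],[-0.12,-0.27,0,-0.36,0.2],[-0.12,-0.27,0,-0.36,0.2],[-0.12,-0.27,0,-0.36,0.2],[-0.18,-0.24,0,-0.3,0.2]]]'|head -2;python3 -m jog '[[[0,0,-0.4,0,0.2],[0,0,-0.4,0,0.2],[0,0,-0.4,0,0.2],[0,0,-0.2,0,0.2],[0,0,0,0,0.2],[0,0,0,0,0.2]]]'
```

```text
time: 33.6
ee_pos: [0.5851, 0.0043, 0.1456]
time: 34.4
ee_pos: [0.5342, -0.1021, 0.1455]
time: 35.0
ee_pos: [0.5348, -0.1012, 0.0763]
tcp_rot: [180.0, 0.0, 102.6]
wrist_force: [0.0, 0.2, -1.1]
opening: 0.0357
grasp_force: 40.0
```

```bash
python3 -m jog '[[[0,0,-0.3,0,0.2],[0,0,-0.2,0,0.2],[0,0,-0.2,0,0.2],[0,0,-0.1,0,0.2],[0,0,-0.06,0,0.2],[0,0,-0.03,0,0.2],[0,0,0,0,0.2],[0,0,0,0,0.2]]]'|grep -E "ee|wrist"; python3 -m jog '[[[0,0,-0.02,0,0.2],[0,0,0,0,0.2],[0,0,0,0,0.2]]]'|grep -E "ee|wrist"; python3 -m jog '[[[0,0,-0.02,0,0.2],[0,0,0,0,0.2],[0,0,0,0,0.2]]]'|grep -E "ee|wrist"
```

```text
ee_pos: [0.5349, -0.101, 0.0314]
wrist_force: [-0.0, -1.1, -0.9]
ee_pos: [0.5347, -0.101, 0.0302]
wrist_force: [0.6, 0.3, -0.9]
ee_pos: [0.5348, -0.101, 0.0292]
wrist_force: [1.0, 0.2, 0.6]
```

The jar has just touched the floor (contact was expected at 0.0292). I'll release it, retreat up and left, and look.

```bash
python3 -m jog '[[[0,0,-0.01,0,0.2],[0,0,0,0,0.2],[0,0,0,0,0.5],[0,0,0,0,0.6],[0,0,0,0,0.8],[0,0,0,0,1],[0,0,0,0,1],[0,0,0,0,1]]]'|head -3;python3 -m jog '[[[0,0,0.2,0,1],[0,0,0.3,0,1],[0,0,0.4,0,1],[0,0,0.4,0,1],[0,0,0.4,0,1],[0,0,0.4,0,1],[0,0,0.4,0,1],[0,0,0.4,0,1]]]'|head -3;python3 -m jog '[[[-0.3,0.6,0,0,1],[-0.3,0.6,0,0,1],[-0.3,0.6,0,0,1],[-0.3,0.6,0,0,1],[-0.3,0.6,0,0,1],[0,0,0,0,1],[0,0,0,0,1],[0,0,0,0,1]]]'; python3 - <<'E'
from workcell import camera
import cv2,numpy as np
a=camera("side")[80:330,150:490];b=camera("top")[120:270,330:500]
b=cv2.resize(b,None,fx=2,fy=2)
a=cv2.resize(a,(408,300))
cv2.imwrite("pics/k.png",cv2.convertScaleAbs(np.hstack([a,b]),alpha=1.7))
E
```

```text
time: 37.2
ee_pos: [0.5346, -0.101, 0.0285]
tcp_rot: [-180.0, -0.0, 102.6]
time: 38.0
ee_pos: [0.5348, -0.101, 0.1761]
tcp_rot: [179.9, 0.0, 102.6]
time: 38.8
ee_pos: [0.4601, 0.0486, 0.1744]
tcp_rot: [179.9, 0.0, 102.6]
wrist_force: [-0.5, -0.4, 0.7]
opening: 0.0855
grasp_force: 0.0
```

View pics/k.png

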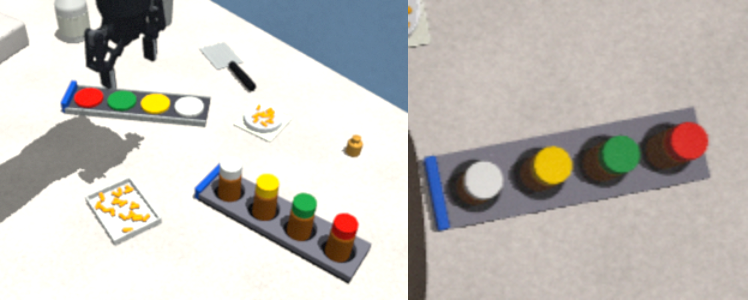

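From the rack's blue end, the jars now read white, yellow, green, red, all upright in their wells, and the arm is clear.

```bash
python3 -c "from workcell import ticket;print(ticket.job_done())"
```

```text
the job is handed in; nothing more can be done
None
```

All four jars stand upright in the rack in reverse order (white, yellow, green, red from its blue end), released with the arm clear, and the job was handed in at about 39 s; no verdict came back.

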